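Dock a specimen holder and set its retaining cap

ROBOT

A 6-joint arm with a two-finger parallel gripper is mounted at the origin on a cart in front of the work surface, level with it; the furniture and walls round the work are solid. World frame = base frame: x ahead of the robot, y to its left, z up, the work surface at z = 0. Lengths are in m, angles in rad, forces in N, time in s.
With the tool pointing down it reaches from about 0.425 to 1.125 m from the base axis. Payload 14.9 kg.
Tool frame: the origin (TCP) lies on the centre line of the jaws, within the pads' length; the fingertips stand 17 mm ahead of it and the grasp point (between the pads) lies 2 mm behind it (bot.tip_reach is the distance from the TCP to the fingertips, in m); z points along the fingers, y is the direction in which the jaws open and shut (so a half turn about z gives the same grasp; the last joint's range is limited). The gripper opens to 91 mm and grips with 3 to 60 N. Pads are 32 mm wide; open, the fingers measure 118 mm over their backs; the gripper's body (76 mm by 178 mm) begins 60 mm behind the grasp point.
Start: joints at [1.184, 0.379, 1.734, -0, 1.028, -0.033], TCP at [0.243, 0.657, 0.231] pointing down, gripper open.
Joint ranges: [-2.77, 2.77], [-0.74, 2.19], [0, 2.66], [-1.06, 4.2], [0.31, 2.87], [-3.08, 3.08]. Speed limits (rad/s): [1.89, 1.89, 2.39, 3.14, 3.14, 3.14].

INTERFACE

Orientations are given as a unit quaternion [w, x, y, z].
In Python, from station import monitor, optics, bot, nets gives the robot as it stands.
- The arm moves only by the shell command python3 -m crank 'ROWS' [OPENING] [FORCE]. ROWS is JSON, one flat list of numbers, 4 for each row, row after row: the shift along the tool's x, y, z in units of 40 mm (1.0 is 40 mm), then the turn about the tool's z in units of 8 degrees (1.0 is 8 degrees). A call has 1 to 5 rows; each row shifts and turns the commanded pose from where the row before left it, along the tool's axes as they then stand; what a row does not reach is not made up. A row lasts 1/10 s, in which the tool goes at most 50 mm and 8.59 degrees, less where a joint would pass 70% of its speed; a pose out of reach is approached as far as the arm can. A call is refused whole if a number of a shift passes 1 or a number of a turn 1, either way. A call with a gripper value outside its range is refused whole. OPENING is the closure, from -1 (fully open) to 1 (shut), so that 0 is half open, set as the call begins (- or left out, the last holds). The fingers move at their own pace and stop on an object; FORCE is the grip in N (left out, the last holds). Time passes only in rows, so rows that do not move let the fingers close. It gives the time, the measured TCP pose, the force and the opening at its end, in the units of the state.
- monitor.read_state(): the state, without advancing time (a new reading comes with each control period).
- optics.camera(name): name is "side" or "top"; returns the picture (480x640x3 uint8, red, green, blue); there is no depth.
- optics.camera_info(name): a dict with "fx", "fy", "cx", "cy" (pixels), "distortion" ([k1, k2, p1, p2, k3] as OpenCV has them; the pictures are not rectified), "R" (3x3) and "t" (3): a world point X has camera coordinates R X + t. Camera axes: x right, y down, z forward; pixel columns grow to the right and rows downward; lengths in m; the calibration is good to about 2 mm. A picture is of the moment at which its call begins. camera_info takes no time and is no camera call.
- bot.finish_job(): hands the job in, once; it reports no verdict.
Trained networks look in the newest picture that a camera, given by its name, has taken for a name from the list of things; names that differ only in an ending like _2 or _b are one class to them, and where a whole thing is asked for, a point or a joint stands for the part that bears it (a point fixed in the world has none). Each returns a list of dicts, best first, with "confidence" (0 to 1); they miss things now and then, are a little off and sometimes report something else, mostly with a low value. They report only what shows in the picture. A call takes as long as a camera call. They do not tell look-alikes from the thing itself.
- nets.look_for(camera, query): "extent" ([left, top, right, bottom] in pixels, round what is visible of it).
- nets.landmark_of(camera, query): "point" ([column, row] in pixels: a listed point, or the origin of a listed thing).
The state is a dict: "time": time; "joint_pos": joint angles; "qd": joint speeds; "effort": joint torques, N m; "position": TCP position; "ee_rot": TCP orientation; "ft_force": force on the tool from outside, world axes, zero at the start; "moment": the same for the moment, N m; "width": finger opening in m.
Only numpy, scipy, OpenCV 4.12 (cv2) and the standard library are available. Lean on these libraries where they do the work, as an engineer would, in place of code of your own. Each camera call takes 0.05 s, during which the arm holds its last target.

TASK

Push the specimen holder's carriage along its rail up to the end stop so that the spring detent snaps in and keeps it from wandering. Then screw the holder's knurled cap down clockwise until it bottoms out, and back it off a quarter turn so that it does not press on the polished mount. Finish with the cap still gripped between your fingers at that setting, carriage still docked, so that I can lock its grub screws; leave the hex key, the tweezers and the spare mount where they lie.

Things in the scene. Friction and masses are not known exactly. Their poses are not given: they have to be found in the camera images.
- dock: Grey anodised rail unit fixed to the worktop: base plate 186 (x) x 100 (y) x 10 mm, from x = -128 to +58 mm; rail along x, end stop at its +x end (top 32 mm above the worktop), brass ball plunger in a block on its -y side (top 28 mm). Origin on the worktop (z = 0), below the holder's axis when the carriage is docked; z up, +x = direction in which the carriage is pushed home.
- carriage (a joint): Carriage on the rail, m: 0 = docked at the end stop, detent in; grows towards dock -x, at most 0.044. Its plate is 106 x 50 mm, top 29.5 mm above the worktop, at 0 from dock x = -74 to +32 mm. About 1 to 2 N of friction; within the last 10 mm the detent must be pushed over with some 9 N, after that (below 2 mm) it keeps the carriage at the stop with some 8 N.
- tab (a point): Top centre of the upright push tab at the carriage's outer end: 8 mm thick along dock x, 30 mm wide along dock y, from 29.5 to 47 mm above the worktop. It is 68 mm from the holder's axis, towards dock -x. Axes as the dock's.
- cap (a joint): Angle of the knurled cap on its thread, rad: 0 = bottomed out (firm stop), grows counterclockwise seen from above (unscrewing). It is already started on the thread and cannot come off (stop at 5.0). A quarter turn is 1.57. Right-hand thread, 3 mm a turn; it turns with about 0.05 Nm and stays where it is left.
- cap_top (a point): Top centre of the knurled steel cap (46 mm across, 18 mm high, 23 mm window over a black mount), on the holder's axis; 64 mm above the worktop when bottomed out. z up. A black witness line on its top and side lies along its own -x axis; bottomed out, it meets the line on the carriage towards the tab. The holder under it is up to 43 mm across, its foot (below 34 mm) 45 mm.
- hex_key: Black L-shaped hex key 28 x 98 x 5 mm lying on the worktop to the dock's +y side; origin at the centre of its underside. To be left alone.
- tweezers: Steel tweezers 14 x 124 x 9 mm lying on the worktop to the dock's -y side; origin at the centre of its underside. To be left alone.
- spare_mount: Black round mounted specimen, 40 mm across, 21 mm high, standing on the worktop to the dock's -y side; origin at the centre of its underside. To be left alone.
Not all that is in view belongs to the job. There is more than one size of the dock; the job needs the larger.

How it is judged:
By the outcome, as a careful person would: the job done as asked, in the order asked, and still so for the second after the job is handed in, while the arm keeps its last pose, push and grip.
It also fails if it takes over 61 s, if anything falls off the work surface, if the arm or the gripper's body presses on something with over 40 N, if the wrist force passes 120 N, or if a joint passes its speed limit or range.

## Working session

There is one attempt and no reset: what is moved stays moved. The work goes in short steps, Python scripts to look and compute and a shell command to move; the robot and the scene stay as the last step left them, time stands still between calls to the robot, and variables do not carry over. Pictures are saved under pics/ and viewed, and the job is handed in when it is done.

```bash
ls; mkdir -p pics; python3 - <<'E'
from station import monitor, optics, bot, nets
import cv2
print(monitor.read_state())
for n in("side","top"):
    im=optics.camera(n); cv2.imwrite(f"pics/a_{n}.png",im[:,:,::-1]); print(n,optics.camera_info(n))
E
```

```text
pics
{'time': 0.0, 'joint_pos': array([ 1.18369280e+00,  3.79407269e-01,  1.73480722e+00,  1.02676215e-06,
        1.02848159e+00, -3.32740991e-02]), 'qd': array([ 0.00072649,  0.00051436,  0.00146908,  0.00067438, -0.00121673,
        0.0004779 ]), 'effort': array([-1.80577954e-03, -7.63743639e+01, -4.34348989e+01,  6.50044740e-02,
        4.26310999e-02, -9.63835714e-05]), 'position': array([0.24238543, 0.65627954, 0.23027605]), 'ee_rot': array([-1.15541397e-04,  1.75993520e-01,  9.84391170e-01, -5.39476971e-04]), 'ft_force': array([-0.01505933, -0.52647906,  0.0122701 ]), 'moment': array([-0.03479804,  0.00153299, -0.0380708 ]), 'width': 0.09114458906876577}
side {'fx': 488.6899236709355, 'fy': 488.6899236709355, 'cx': 316.7293912471413, 'cy': 237.39485748994605, 'distortion': array([-0.06907409,  0.        ,  0.        ,  0.        ,  0.        ]), 'R': array([[ 0.95644916, -0.29188104, -0.00323528],
       [-0.10758421, -0.34219024, -0.93345138],
       [ 0.27134968,  0.89314685, -0.35868936]]), 't': array([-0.48046588,  0.21536787,  0.53895981])}
top {'fx': 541.6481787078452, 'fy': 541.6481787078452, 'cx': 319.8267264822575, 'cy': 236.62427857060973, 'distortion': array([-0.14820988,  0.        ,  0.        ,  0.        ,  0.        ]), 'R': array([[-0.00206734, -0.99995532, -0.0092245 ],
       [-0.98915879,  0.00339933, -0.14681051],
       [ 0.1468353 ,  0.00882098, -0.98912162]]), 't': array([0.21474227, 0.55972391, 0.83011732])}
```

View pics/a_top.png

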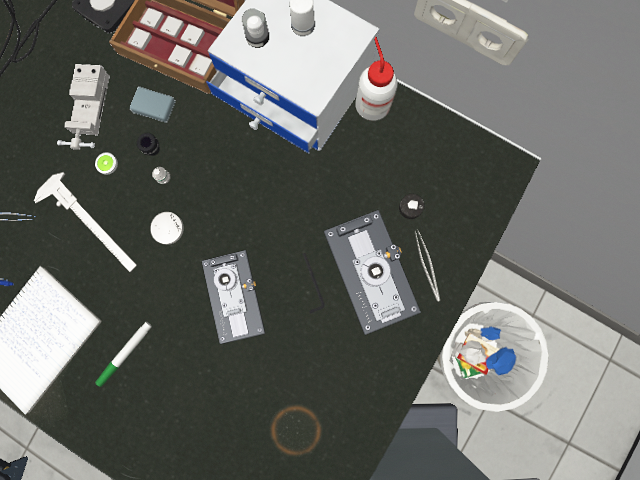

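View pics/a_side.png

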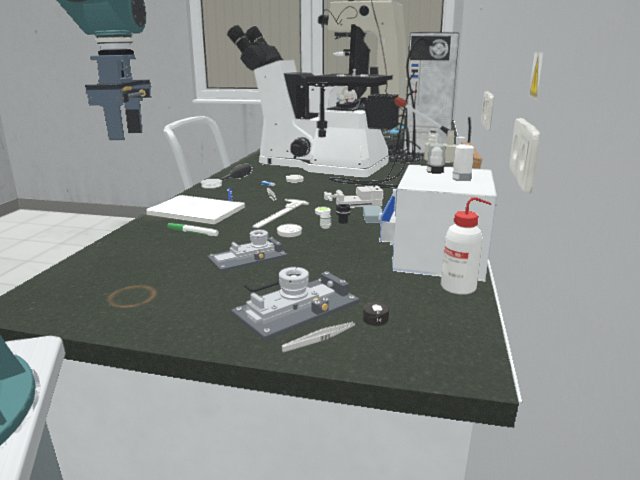

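```bash
cat > h.py <<'E'
from station import monitor, optics, bot, nets
import cv2, numpy as np
def ray(n,px):
    c=optics.camera_info(n);K=np.array([[c['fx'],0,c['cx']],[0,c['fy'],c['cy']],[0,0,1]])
    u=cv2.undistortPoints(np.array([[px]],float),K,c['distortion'])[0,0]
    d=c['R'].T@np.array([u[0],u[1],1]);o=-c['R'].T@c['t'];return o,d
def atz(n,px,z):
    o,d=ray(n,px);return o+d*(z-o[2])/d[2]
def proj(n,X):
    c=optics.camera_info(n);K=np.array([[c['fx'],0,c['cx']],[0,c['fy'],c['cy']],[0,0,1]])
    return cv2.projectPoints(np.atleast_2d(np.array(X,float)),cv2.Rodrigues(c['R'])[0],c['t'],K,c['distortion'])[0][:,0]
def tri(p1,p2):
    o,d=ray('top',p1);q,e=ray('side',p2)
    A=np.stack([d,-e],1);s=np.linalg.lstsq(A,q-o,rcond=None)[0]
    a=o+s[0]*d;b=q+s[1]*e;return (a+b)/2,np.linalg.norm(a-b)
def snap(n,name,box=None,scale=1):
    im=optics.camera(n)[:,:,::-1]
    if box: l,t,r,b=box; im=im[t:b,l:r]
    im=cv2.resize(im,None,fx=scale,fy=scale,interpolation=cv2.INTER_CUBIC);cv2.imwrite(f'pics/{name}.png',im)
E
python3 - <<'E'
from h import *
snap('top','b_top',(310,190,450,340),4); snap('side','b_side',(220,250,400,360),4)
for q in('dock','tab','cap_top','carriage','cap'):
  for n in('top','side'):
    for f in (nets.landmark_of,):
      print(q,n,[(np.round(r['point'],1),round(r['confidence'],2)) for r in f(n,q)[:3]])
for q in('hex_key','tweezers','spare_mount'):
  for n in('top','side'):
    print(q,n,[(np.round(r['extent'],1),round(r['confidence'],2)) for r in nets.look_for(n,q)[:3]])
E
```

```text
dock top [(array([228.8, 279.5]), 0.96), (array([365.3, 251.8]), 0.68)]
dock side [(array([260.1, 256.7]), 0.96), (array([314.7, 300.2]), 0.72)]
tab top [(array([391.4, 310.9]), 0.9), (array([235.6, 310. ]), 0.58), (array([364. , 253.9]), 0.55)]
tab side [(array([235.5, 243.5]), 0.7), (array([258.5, 294.9]), 0.56)]
cap_top top [(array([223.4, 282. ]), 0.9), (array([375.2, 271.4]), 0.88)]
cap_top side [(array([293.2, 270.3]), 0.83), (array([372.8, 320. ]), 0.73), (array([259.4, 229.1]), 0.61)]Traceback (most recent call last):
  File "<stdin>", line 6, in <module>
ValueError: it knows: cap_top, dock, hex_key, spare_mount, tab, tweezers
```

View pics/b_top.png

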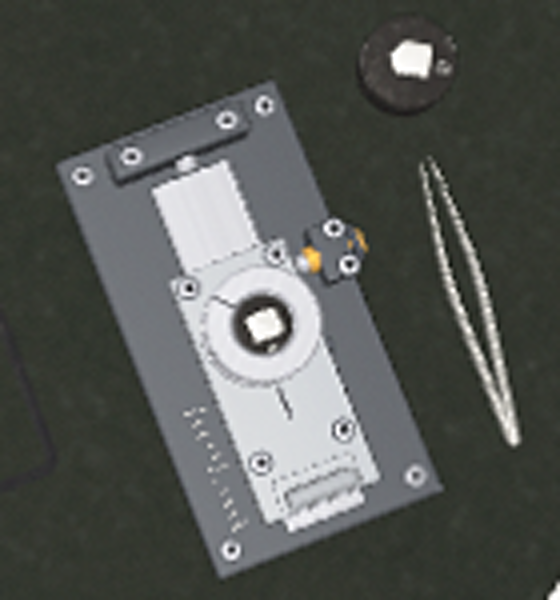

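View pics/b_side.png

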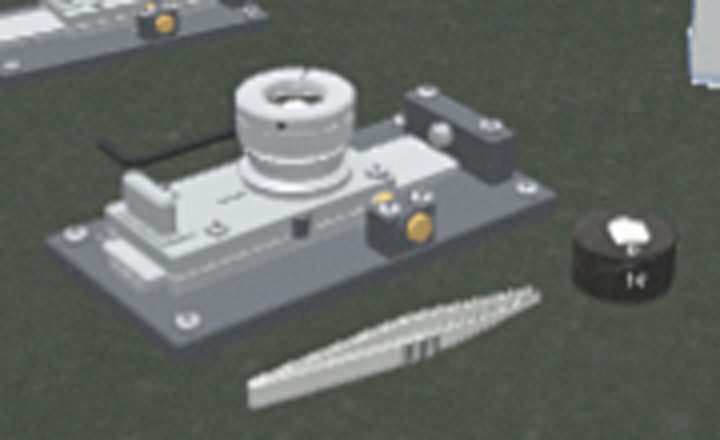

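```bash
python3 - <<'E'
from h import *
from scipy.optimize import least_squares
C=np.array([[58,50,10],[58,-50,10],[-128,-50,10],[-128,50,10]])/1000
T=np.array([[324.25,231.25],[378.25,210.5],[420,312],[365.5,334.25]])
Cs=C[[3,2,1]];S=np.array([[232,310],[265,336.5],[358.75,298]])
def pose(p,X):
    c,s=np.cos(p[2]),np.sin(p[2]);X=np.array(X)
    return np.c_[p[0]+c*X[:,0]-s*X[:,1],p[1]+s*X[:,0]+c*X[:,1],X[:,2]]
ft=lambda p:(proj('top',pose(p,C))-T).ravel()
fs=lambda p:(proj('side',pose(p,Cs))-S).ravel()
p0=[*atz('top',(365,252),0)[:2],.4]
for nm,f in(('top',ft),('side',fs),('both',lambda p:np.r_[ft(p),fs(p)])):
    r=least_squares(f,p0);print(nm,r.x,np.degrees(r.x[2]),np.round(r.fun,1))
p=r.x
ct=np.array([310+262/4,190+322/4]);cl=np.array([310+222/4,190+300/4])
for a in(ct,(375.2,271.4)):
  print('captop',atz('top',a,.0658),'loc',(lambda d:(np.cos(p[2])*d[0]+np.sin(p[2])*d[1],-np.sin(p[2])*d[0]+np.cos(p[2])*d[1]))(atz('top',a,.0658)[:2]-p[:2]))
print('tri cap',tri((375.2,271.4),(293.2,270.3)),'tri tab',tri((391.4,310.9),(258.5,294.9)))
tb=atz('top',(391.4,310.9),.047);d=tb[:2]-p[:2];print('tab',tb,np.cos(p[2])*d[0]+np.sin(p[2])*d[1],-np.sin(p[2])*d[0]+np.cos(p[2])*d[1])
v=atz('top',cl,.0658)-atz('top',ct,.0658);print('capang',np.degrees(np.arctan2(v[1],v[0])-p[2])-180)
E
```

```text
top [0.53914427 0.13993209 0.37212262] 21.321055685453537 [-0.9 -0.5  0.3 -1.2  1.2  0.5 -0.5  1. ]
side [0.54030082 0.1425164  0.38199217] 21.886539242234697 [-1.4 -0.4  0.4  0.   1.  -0.2]
both [0.53964854 0.14037088 0.37503296] 21.487805526228108 [-1.2 -0.7 -0.1 -1.6  1.1  0.1 -0.5  0.7 -1.7  0.1 -0.3  0.7  1.2  0.6]
captop [0.50329849 0.12656937 0.0658    ] loc (np.float64(-0.03887909350149654), np.float64(0.00047289038102308646))
captop [0.5018983  0.12705793 0.0658    ] loc (np.float64(-0.04000300318415144), np.float64(0.0014403956974219125))
tri cap (array([0.50221656, 0.12738393, 0.07092782]), np.float64(0.0015116304060293546)) tri tab (array([0.44143583, 0.10090242, 0.0504909 ]), np.float64(0.0012512826517258634))
tab [0.44085214 0.10056922 0.047     ] -0.10650908290318672 -0.000845828824267772
capang -140.7260779195549
```

```bash
python3 -m crank '[0,0,0,1, 0,0,0,1, 0,0,0,1, 0,0,0,1, 0,0,0,1]' 0.1 20; python3 -m crank '[0,0,0,1, -1,0,0,0, -1,0,0,0, -1,0,0,0, -1,0,0,0]'; python3 -m crank '[-1,0,0,0, -1,0,0,0, -1,0,0,0, -1,0,0,0, -1,0,0,0]';python3 -m crank '[-1,0,0,0, -1,0,0,0, -1,0,0,0, 0,0,0,0, 0,0,0,0]'
```

```text
time: 1.0
position: [0.2425, 0.6566, 0.2309]
ee_rot: [-0.0, 0.505, 0.863, -0.0]
ft_force: [-0.4, 0.1, -0.1]
width: 0.054
time: 1.5
position: [0.3021, 0.5066, 0.231]
ee_rot: [0.0, 0.561, 0.828, 0.0]
ft_force: [1.6, 0.6, 0.5]
width: 0.0411
time: 2.0
position: [0.3762, 0.3208, 0.2312]
ee_rot: [0.0, 0.561, 0.828, 0.0]
ft_force: [0.2, 0.6, -0.9]
width: 0.0408
time: 2.5
position: [0.4205, 0.2103, 0.2311]
ee_rot: [0.0, 0.562, 0.827, 0.0]
ft_force: [0.1, 0.1, 0.2]
width: 0.0411
```

```bash
cat >> h.py <<'E'
P=np.array([0.5396,0.1403,0.3745])
def rel(dx,dy,z,P=P):
    from scipy.spatial.transform import Rotation as Ro
    s=monitor.read_state();q=s['ee_rot'];R=Ro.from_quat([q[1],q[2],q[3],q[0]]).as_matrix()
    c,sn=np.cos(P[2]),np.sin(P[2]);X=np.array([P[0]+c*dx-sn*dy,P[1]+sn*dx+c*dy,z])
    d=s['position']-P.tolist()[0:2].__add__([0]) if 0 else s['position']-np.array([P[0],P[1],0])
    loc=(c*d[0]+sn*d[1],-sn*d[0]+c*d[1],d[2])
    ya=np.degrees(np.arctan2(R[1,1],R[0,1]))
    print('dockxyz mm',np.round(np.array(loc)*1e3,2),'jawang-dock',round(ya-np.degrees(P[2]),2),'units',np.round(R.T@(X-s['position'])/.04,3))
    print('F(dock)',np.round([c*s['ft_force'][0]+sn*s['ft_force'][1],-sn*s['ft_force'][0]+c*s['ft_force'][1],s['ft_force'][2]],1),'M',np.round(s['moment'],3),'w',round(s['width'],4),'t',s['time'],'q6',round(s['joint_pos'][5],3))
E
python3 -c "
from h import *
rel(-.107,0,.051)"
```

```text
dockxyz mm [-85.23 108.72 231.1 ] jawang-dock 0.16 units [-2.717 -0.553  4.502]
F(dock) [0.1 0.1 0.2] M [-0.072  0.07   0.063] w 0.0411 t 2.5 q6 0.037
```

```bash
python3 -m crank '[-0.9,-0.15,0,0, -0.9,-0.2,0,0, -0.91,-0.2,0,0, 0,0,1,0, 0,0,1,0]'; python3 -m crank '[0,0,0.9,0, 0,0,0,0, 0,0,0,0]'; python3 -c "
from h import *
rel(-.107,0,.051)
snap('top','c_top',(310,190,450,340),4); snap('side','c_side',(180,200,400,360),3.5)"
```

```text
time: 3.0
position: [0.441, 0.1023, 0.151]
ee_rot: [0.001, 0.561, 0.828, 0.001]
ft_force: [0.4, 0.4, -1.3]
width: 0.0411
time: 3.3
position: [0.4399, 0.1027, 0.1154]
ee_rot: [-0.0, 0.561, 0.828, -0.0]
ft_force: [0.0, -0.5, 1.3]
width: 0.0409
dockxyz mm [-106.54    1.5   115.39] jawang-dock 0.34 units [-0.038 -0.01   1.61 ]
F(dock) [-0.2 -0.4  1.3] M [-0.035  0.015  0.033] w 0.0409 t 3.3 q6 -0.203
```

View pics/c_top.png

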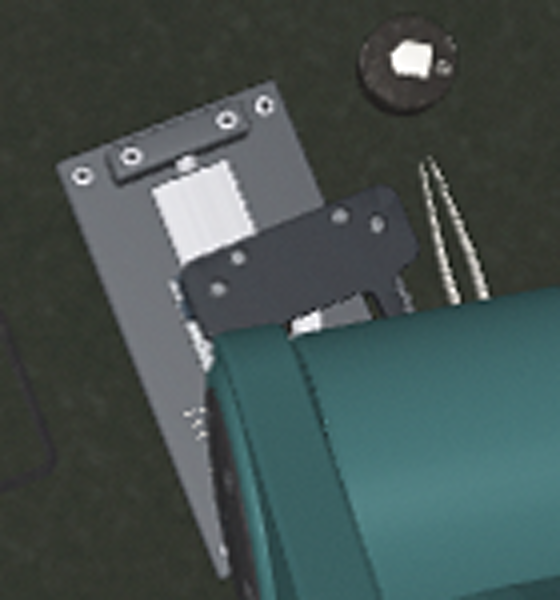

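View pics/c_side.png

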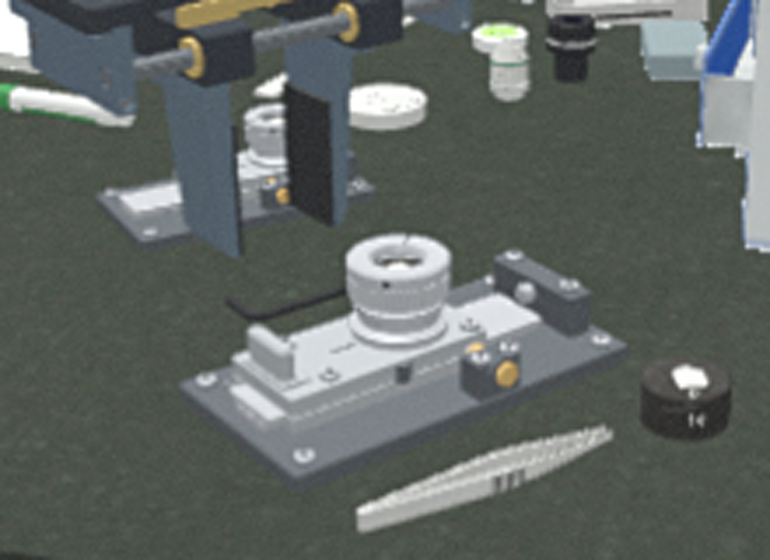

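```bash
python3 -m crank '[-0.04,0,0.6,0, 0,0,0.6,0, 0,0,0.3,0, 0,0,0.05,0, 0,0,0,0]'; python3 -c "
from h import *
rel(-.107,0,.051)
snap('side','d_side',(180,200,400,360),3.5)"
```

```text
time: 3.9
position: [0.4411, 0.1006, 0.0538]
ee_rot: [0.0, 0.561, 0.828, 0.0]
ft_force: [-0.3, 0.4, 0.6]
width: 0.0413
dockxyz mm [-106.21   -0.91   53.77] jawang-dock 0.28 units [ 0.023 -0.02   0.069]
F(dock) [-0.2  0.5  0.6] M [-0.063 -0.032  0.005] w 0.0413 t 3.9 q6 -0.207
```

View pics/d_side.png

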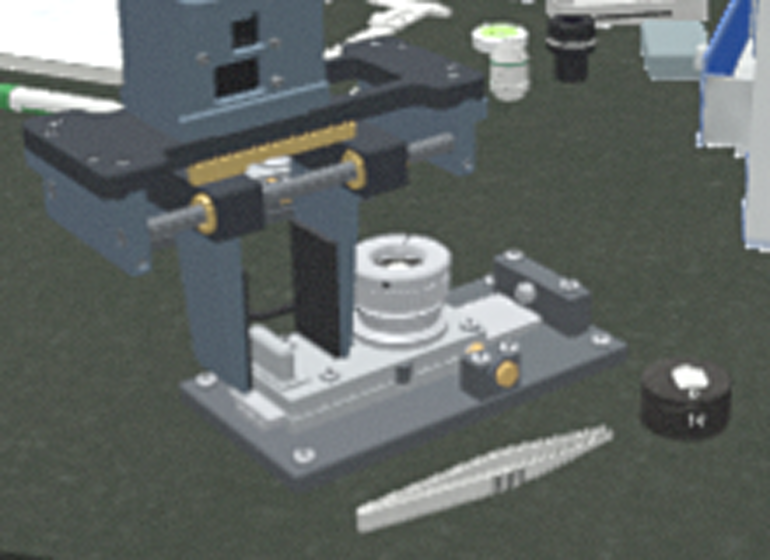

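```bash
python3 -m crank '[0,0,0.04,0, 0,0,0,0, 0,0,0,0, 0,0,0,0, 0,0,0,0]' 1 15; python3 -m crank '[0,0,0,0, 0,0,0,0]'; python3 -c "
from h import *
rel(-.107,0,.051)"
```

```text
time: 4.45
position: [0.4407, 0.1004, 0.0515]
ee_rot: [0.0, 0.561, 0.828, 0.0]
ft_force: [-0.2, 0.0, 2.7]
width: 0.0078
time: 4.65
position: [0.4406, 0.1004, 0.0514]
ee_rot: [0.0, 0.561, 0.828, 0.0]
ft_force: [-0.9, -0.3, 4.5]
width: 0.008
dockxyz mm [-106.69   -0.9    51.45] jawang-dock 0.26 units [ 0.023 -0.008  0.011]
F(dock) [-1.   0.1  4.5] M [-0.168  0.094 -0.252] w 0.008 t 4.65 q6 -0.207
```

```bash
python3 -m crank '[0,0.2,0,0, 0,0.2,0,0, 0,0.2,0,0, 0,0.1,0,0, 0,0,0,0]'; python3 -c "
from h import *
rel(-.068,0,.051)"
```

```text
time: 5.15
position: [0.4674, 0.1109, 0.0514]
ee_rot: [0.0, 0.561, 0.828, 0.0]
ft_force: [4.2, -4.1, 4.6]
width: 0.0078
dockxyz mm [-77.95  -0.96  51.44] jawang-dock 0.28 units [0.023 0.249 0.011]
F(dock) [ 2.4 -5.4  4.6] M [-0.837 -0.545 -0.26 ] w 0.0078 t 5.15 q6 -0.195
```

```bash
python3 -m crank '[0,0.1,0,0, 0,0.06,0,0, 0,0.04,0,0, 0,0,0,0]'; python3 -c "
from h import *
rel(-.068,0,.051)"
```

```text
time: 5.55
position: [0.4742, 0.1136, 0.0515]
ee_rot: [0.0, 0.561, 0.828, 0.0]
ft_force: [3.0, -4.7, 1.2]
width: 0.0079
dockxyz mm [-70.63  -0.96  51.5 ] jawang-dock 0.27 units [0.024 0.066 0.012]
F(dock) [ 1.1 -5.4  1.2] M [-0.939 -0.662 -0.254] w 0.0079 t 5.55 q6 -0.191
```

```bash
python3 -m crank '[0,0.03,0,0, 0,0,0,0, 0,0,0,0]'; python3 -c "
from h import *
rel(-.068,0,.051)";  python3 -m crank '[0,0.03,0,0, 0,0,0,0, 0,0,0,0]'; python3 -c "
from h import *
rel(-.068,0,.051)"
```

```text
time: 5.85
position: [0.4752, 0.114, 0.0514]
ee_rot: [0.0, 0.561, 0.828, 0.0]
ft_force: [3.1, -6.2, 4.0]
width: 0.008
dockxyz mm [-69.59  -0.94  51.44] jawang-dock 0.28 units [0.023 0.04  0.011]
F(dock) [ 0.6 -6.9  4. ] M [-1.192 -0.305 -0.25 ] w 0.008 t 5.85 q6 -0.191
time: 6.15
position: [0.4766, 0.1145, 0.0515]
ee_rot: [0.0, 0.561, 0.828, 0.0]
ft_force: [4.2, -4.9, 2.4]
width: 0.0079
dockxyz mm [-68.11  -0.97  51.5 ] jawang-dock 0.27 units [0.024 0.003 0.012]
F(dock) [ 2.1 -6.1  2.4] M [-1.013 -0.598 -0.314] w 0.0079 t 6.15 q6 -0.191
```

```bash
for i in 1; do python3 -m crank '[0,0.02,0,0, 0,0,0,0, 0,0,0,0]'; python3 -c "
from h import *
rel(-.068,0,.051)";  python3 -m crank '[0,0.02,0,0, 0,0,0,0, 0,0,0,0]'; python3 -c "
from h import *
rel(-.068,0,.051)
snap('side','e_side',(180,200,400,360),3.5)"; done
```

```text
time: 6.45
position: [0.4773, 0.1148, 0.0515]
ee_rot: [0.0, 0.561, 0.828, 0.0]
ft_force: [3.6, -4.6, 2.4]
width: 0.008
dockxyz mm [-67.29  -0.98  51.48] jawang-dock 0.27 units [ 0.025 -0.018  0.012]
F(dock) [ 1.7 -5.6  2.4] M [-1.022 -0.649 -0.337] w 0.008 t 6.45 q6 -0.19
time: 6.75
position: [0.4779, 0.115, 0.0515]
ee_rot: [0.0, 0.561, 0.828, 0.0]
ft_force: [2.1, -5.9, 4.8]
width: 0.0076
dockxyz mm [-66.68  -0.96  51.45] jawang-dock 0.28 units [ 0.024 -0.033  0.011]
F(dock) [-0.2 -6.2  4.8] M [-1.255 -0.435 -0.305] w 0.0076 t 6.75 q6 -0.19
```

View pics/e_side.png

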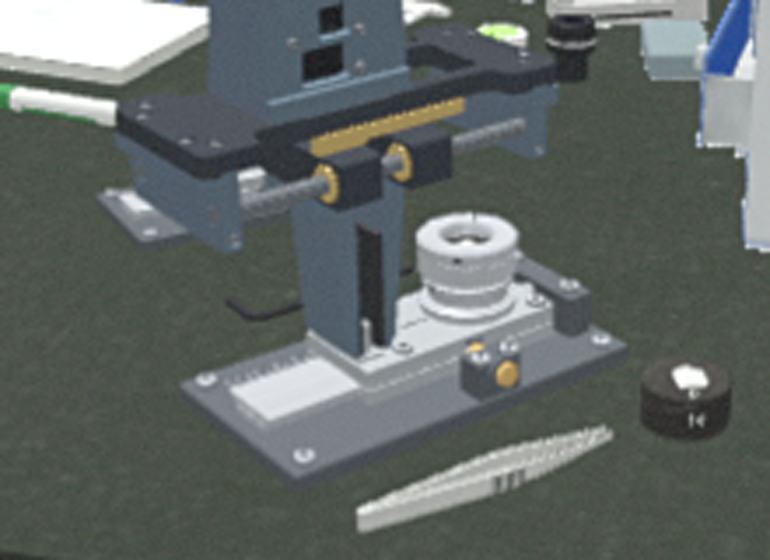

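```bash
for i in 1; do python3 -m crank '[0,0.02,0,0, 0,0,0,0, 0,0,0,0]'; python3 -c "
from h import *
rel(-.068,0,.051)";  python3 -m crank '[0,0.02,0,0, 0,0,0,0, 0,0,0,0]'; python3 -c "
from h import *
rel(-.068,0,.051)
snap('side','f_side',(180,200,400,360),3.5)"; done
```

```text
time: 7.1
position: [0.4779, 0.115, 0.0514]
ee_rot: [-0.0, 0.561, 0.828, -0.001]
ft_force: [-1.4, -8.8, 10.8]
width: 0.0081
dockxyz mm [-66.66  -0.94  51.39] jawang-dock 0.28 units [ 0.024 -0.033  0.01 ]
F(dock) [-4.6 -7.7 10.8] M [-1.742  0.282 -0.267] w 0.0081 t 7.1 q6 -0.19
time: 7.4
position: [0.478, 0.1151, 0.0513]
ee_rot: [-0.001, 0.561, 0.828, -0.001]
ft_force: [-5.5, -11.9, 15.8]
width: 0.0076
dockxyz mm [-66.58  -0.9   51.34] jawang-dock 0.29 units [ 0.023 -0.035  0.009]
F(dock) [-9.5 -9.  15.8] M [-2.272  1.145 -0.22 ] w 0.0076 t 7.4 q6 -0.189
```

```bash
for i in 1; do python3 -m crank '[0,0.03,0,0, 0,0,0,0, 0,0,0,0]'; python3 -c "
from h import *
rel(-.068,0,.051)";  python3 -m crank '[0,0.03,0,0, 0,0,0,0, 0,0,0,0]'; python3 -c "
from h import *
rel(-.068,0,.051)
snap('side','f_side',(250,230,360,310),7)"; done
```

```text
time: 7.75
position: [0.4779, 0.1153, 0.051]
ee_rot: [-0.002, 0.561, 0.828, -0.002]
ft_force: [-9.9, -13.8, 18.5]
width: 0.0079
dockxyz mm [-66.53  -0.71  51.03] jawang-dock 0.29 units [ 0.018 -0.037  0.001]
F(dock) [-14.3  -9.2  18.5] M [-2.47   1.982 -0.225] w 0.0079 t 7.75 q6 -0.189
time: 8.05
position: [0.4779, 0.1156, 0.0506]
ee_rot: [-0.002, 0.561, 0.828, -0.003]
ft_force: [-14.8, -13.5, 18.1]
width: 0.0077
dockxyz mm [-66.46  -0.44  50.65] jawang-dock 0.3 units [ 0.011 -0.039 -0.009]
F(dock) [-18.7  -7.1  18.1] M [-2.597  2.803 -0.142] w 0.0077 t 8.05 q6 -0.189
```

View pics/f_side.png

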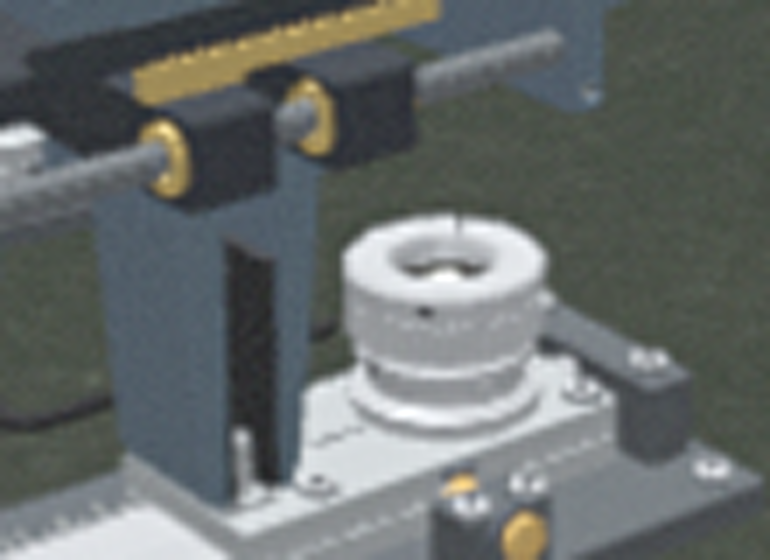

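```bash
python3 -m crank '[0,-0.06,0,0, 0,-0.03,0,0, 0,0,0,0, 0,0,0,0]'; python3 -c "
from h import *
rel(-.0665,0,.051)";  python3 -m crank '[0,0,0,0, 0,0,0,0, 0,0,0,0,0,0,0,0]' 0.3; python3 -m crank '[0,0,-0.2,0, 0,0,-0.5,0, 0,0,-1,0, 0,0,-0.6,0]';python3 -c "
from h import *
rel(.0015,.0003,.12)
snap('side','g_side',(180,200,400,360),3.5)
snap('top','g_top',(310,190,450,340),4)"
```

```text
time: 8.5
position: [0.4777, 0.1154, 0.051]
ee_rot: [-0.0, 0.561, 0.828, -0.0]
ft_force: [2.7, -0.1, -11.8]
width: 0.008
dockxyz mm [-66.7   -0.58  50.96] jawang-dock 0.27 units [ 0.014  0.005 -0.001]
F(dock) [  2.5  -1.1 -11.8] M [-0.334 -0.546 -0.194] w 0.008 t 8.5 q6 -0.19
time: 8.9
position: [0.4781, 0.1154, 0.0515]
ee_rot: [0.0, 0.561, 0.828, 0.0]
ft_force: [-0.4, -1.1, -0.3]
width: 0.0316
time: 9.3
position: [0.4786, 0.1155, 0.1459]
ee_rot: [0.001, 0.561, 0.828, 0.001]
ft_force: [0.9, 0.5, -0.5]
width: 0.0321
dockxyz mm [-65.89  -0.77 145.95] jawang-dock 0.27 units [0.019 1.684 0.651]
F(dock) [ 1.   0.1 -0.5] M [-0.061  0.003 -0.039] w 0.0321 t 9.3 q6 -0.19
```

View pics/g_side.png

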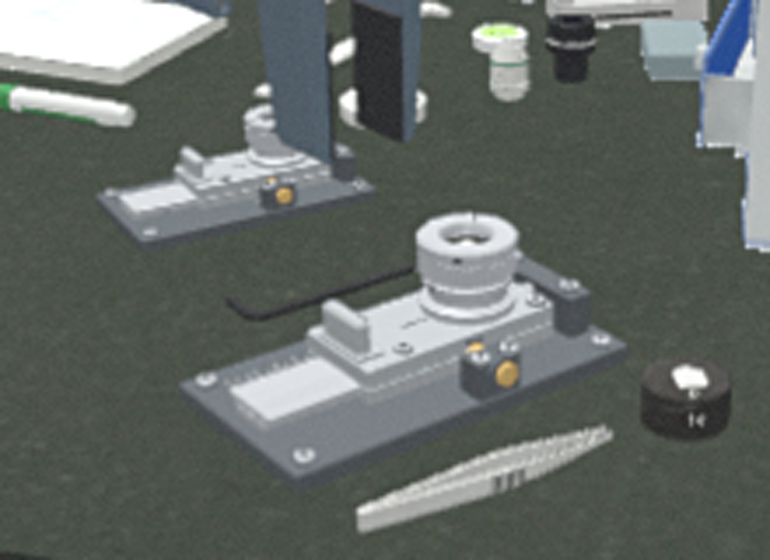

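View pics/g_top.png

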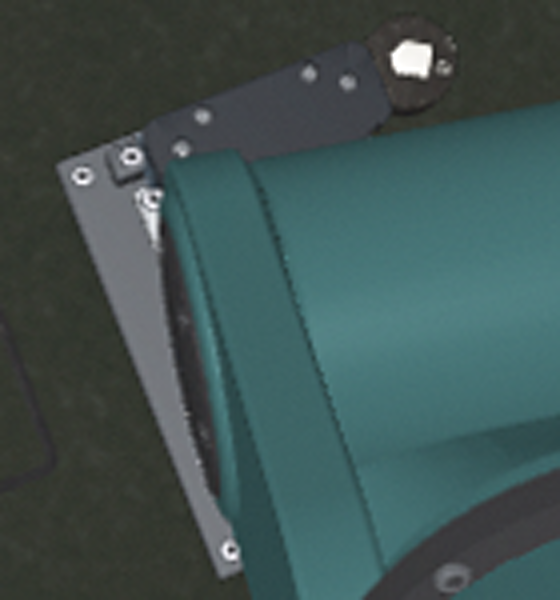

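```bash
python3 -m crank '[1,0,0,0, 1,0,0,0, 1,0,0,0, 1,0,0,0, 1,0,0,0]' -0.35 ; python3 -m crank '[0,0,0,-1, 0,0,0,-1, 0,0,0,-1, 0,0,0,-1, 0,0,0,-1]';python3 -m crank '[0,0,0,-1, 0,0,0,-1, 0,0,0,-1, 0,0,0,-1, 0,0,0,-1]';python3 -m crank '[0,0,0,-1, 0,0,0,-0.25,0,0,0,0,0,0,0,0]'; python3 -c "
from h import *
rel(.0015,.0003,.12)
snap('side','h_side',(270,240,370,310),8)
snap('top','h_top',(320,195,430,340),4)"
```

```text
time: 9.9
position: [0.4029, 0.3024, 0.1431]
ee_rot: [-0.0, 0.561, 0.828, -0.0]
ft_force: [1.5, 0.3, -0.7]
width: 0.0615
time: 10.4
position: [0.4036, 0.301, 0.1429]
ee_rot: [-0.0, 0.241, 0.97, -0.0]
ft_force: [0.1, -0.2, -0.6]
width: 0.0619
time: 10.9
position: [0.4037, 0.301, 0.1429]
ee_rot: [-0.0, -0.105, 0.994, -0.0]
ft_force: [0.5, 0.8, -0.1]
width: 0.0616
time: 11.3
position: [0.4038, 0.301, 0.1431]
ee_rot: [-0.0, -0.188, 0.982, -0.0]
ft_force: [-1.1, -1.0, -0.3]
width: 0.0617
dockxyz mm [-67.59 199.26 143.06] jawang-dock 90.19 units [-1.711 -4.98   0.576]
F(dock) [-1.4 -0.5 -0.3] M [ 0.076  0.062 -0.025] w 0.0617 t 11.3 q6 -1.354
```

View pics/h_side.png

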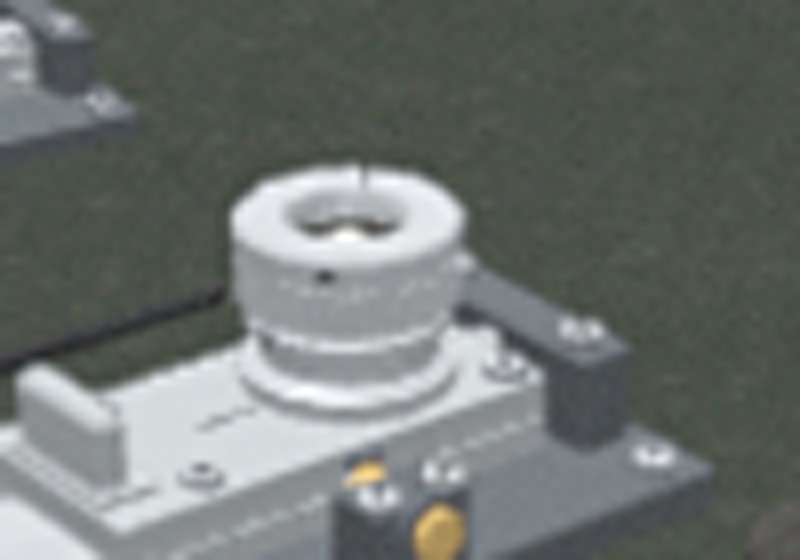

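View pics/h_top.png

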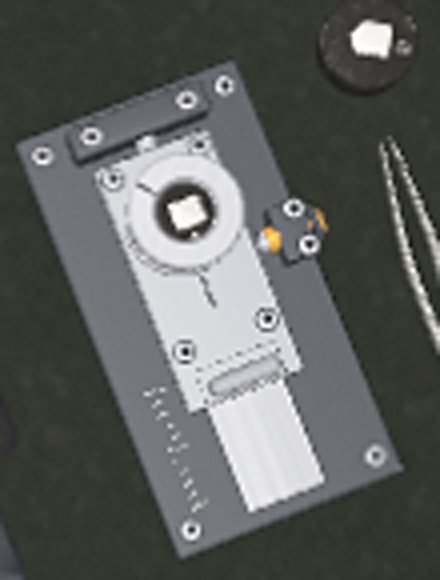

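```bash
python3 -c "
from h import *
def loc(X):
    d=X[:2]-P[:2];c,s=np.cos(P[2]),np.sin(P[2]);return np.round(np.array([c*d[0]+s*d[1],-s*d[0]+c*d[1]])*1e3,2)
im=optics.camera('top')
g=cv2.cvtColor(im,cv2.COLOR_RGB2GRAY)
print('cap',loc(atz('top',(366.5,247.25),.0658)),'tab',loc(atz('top',(320+247/4,195+372/4),.047)))
print('side cap',loc(atz('side',(270+348/8,240+217/8),.0658)))
b=cv2.resize(g[225:275,340:395],None,fx=8,fy=8,interpolation=cv2.INTER_CUBIC)
ci=cv2.HoughCircles(cv2.GaussianBlur(b,(9,9),0),cv2.HOUGH_GRADIENT,1,200,param1=80,param2=15,minRadius=40,maxRadius=140)
print(ci)
for n in('top','side'):
  for q in('cap_top','tab'):
    for r in nets.landmark_of(n,q)[:3]: print(n,q,np.round(r['point'],1),round(r['confidence'],2),loc(atz(n,r['point'],.0658 if q=='cap_top' else .047)))
"
```

```text
cap [ 0.09 -0.27] tab [-67.36  -0.39]
side cap [ 0.24 -0.23]
[[[207.5 182.5  59.6]]]
top cap_top [367.4 247.1] 0.94 [-0.21 -1.67]
top cap_top [223.9 279.6] 0.79 [ 34.82 225.35]
top tab [379.4 288.2] 0.9 [-66.27   3.19]
side cap_top [312.5 268.4] 0.96 [-4.04 -3.09]
side cap_top [257.4 232.9] 0.75 [ 13.76 191.29]
side cap_top [377.7 318.3] 0.68 [ -33.8  -179.56]
side tab [313.5 301.7] 0.75 [-49.96 -64.12]
side tab [234.7 244.4] 0.73 [-27.33 208.6 ]
side tab [276.6 287.2] 0.61 [-65.89   8.97]
```

```bash
python3 -m crank '[-0.34,-1,0,0, -0.34,-1,0,0, -0.34,-1,0,0, -0.34,-1,0,0, -0.344,-0.995,0,0]' ; python3 -m crank '[0,0,0.5,0, 0,0,0,0,0,0,0,0]'; python3 -c "
from h import *
rel(.0012,-.0003,.056)
snap('side','i_side',(200,180,400,330),4)"
```

```text
time: 12.15
position: [0.5422, 0.1393, 0.1434]
ee_rot: [0.0, -0.188, 0.982, -0.0]
ft_force: [-0.3, 0.4, -0.2]
width: 0.061
time: 12.45
position: [0.5407, 0.1409, 0.1232]
ee_rot: [-0.001, -0.188, 0.982, -0.0]
ft_force: [0.0, 0.3, -0.5]
width: 0.0618
dockxyz mm [  1.22   0.19 123.18] jawang-dock 90.27 units [-0.002 -0.013  1.68 ]
F(dock) [ 0.1  0.3 -0.5] M [ 0.053 -0.019 -0.001] w 0.0618 t 12.45 q6 -1.737
```

View pics/i_side.png

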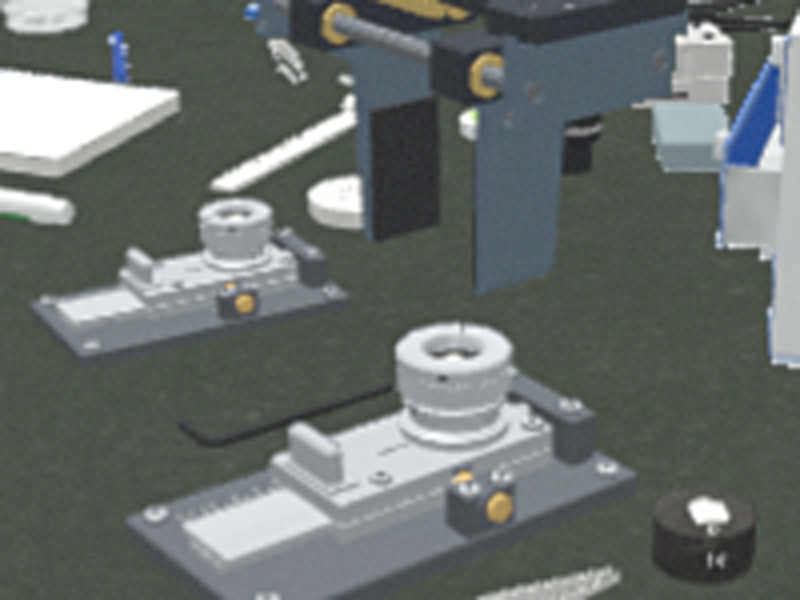

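```bash
python3 -m crank '[0,-0.01,0.5,0, 0,0,0.5,0, 0,0,0.4,0, 0,0,0.3,0, 0,0,0,0]' ; python3 -m crank '[0,0,0,0, 0,0,0,0]'; python3 -c "
from h import *
rel(.0012,-.0003,.055)"; python3 -m crank '[0,0,0,0, 0,0,0,0,0,0,0,0]' 0.2 8; python3 -m crank '[0,0,0,0, 0,0,0,0,0,0,0,0]';python3 -c "
from h import *
rel(.0012,-.0003,.055)
snap('side','j_side',(200,180,400,330),4)"
```

```text
time: 13.0
position: [0.5406, 0.1406, 0.0542]
ee_rot: [-0.001, -0.189, 0.982, -0.0]
ft_force: [-0.4, -0.4, 0.2]
width: 0.0617
time: 13.2
position: [0.542, 0.1406, 0.0561]
ee_rot: [0.001, -0.189, 0.982, 0.0]
ft_force: [-0.2, -0.6, 0.1]
width: 0.0616
dockxyz mm [ 2.31 -0.58 56.11] jawang-dock 90.28 units [0.028 0.007 0.028]
F(dock) [-0.4 -0.4  0.1] M [0.082 0.048 0.006] w 0.0616 t 13.2 q6 -1.738
time: 13.5
position: [0.5414, 0.1413, 0.0558]
ee_rot: [0.0, -0.188, 0.982, 0.001]
ft_force: [-5.0, 15.4, 5.1]
width: 0.0479
time: 13.8
position: [0.5413, 0.1416, 0.0558]
ee_rot: [0.0, -0.188, 0.982, 0.001]
ft_force: [-5.4, 15.0, 4.4]
width: 0.0474
dockxyz mm [ 2.03  0.57 55.81] jawang-dock 90.23 units [ 0.021 -0.022  0.02 ]
F(dock) [ 0.5 16.   4.4] M [ 2.78e+00  9.22e-01 -2.00e-03] w 0.0474 t 13.8 q6 -1.738
```

View pics/j_side.png

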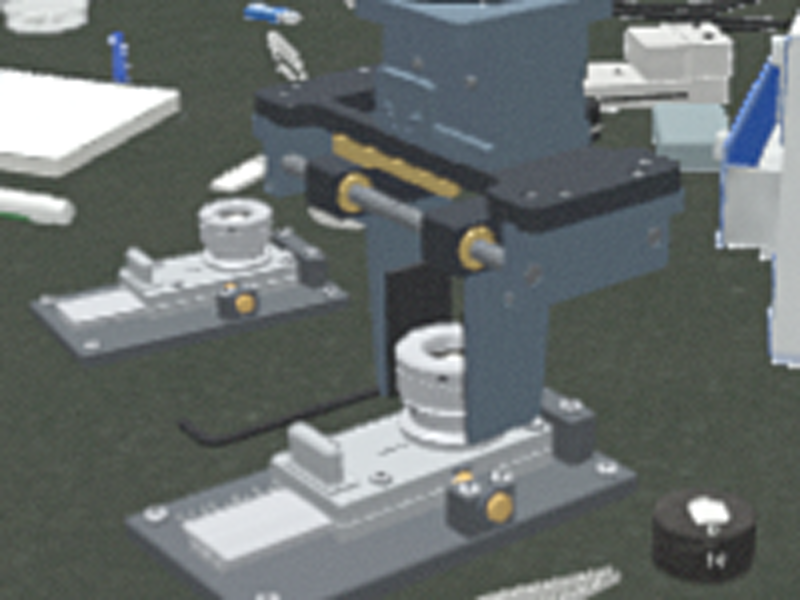

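```bash
python3 -m crank '[0.01,0.025,0,0, 0,0,0,0,0,0,0,0]'; python3 -c "
from h import *
rel(.0014,.0013,.055)"; python3 -m crank '[0,0.02,0,0, 0,0,0,0,0,0,0,0]';python3 -c "
from h import *
rel(.0014,.0013,.055)"
```

```text
time: 14.15
position: [0.5408, 0.1424, 0.0559]
ee_rot: [0.0, -0.188, 0.982, 0.001]
ft_force: [-3.9, 15.1, 2.8]
width: 0.0457
dockxyz mm [ 1.88  1.51 55.87] jawang-dock 90.23 units [ 0.012 -0.005  0.022]
F(dock) [ 1.9 15.4  2.8] M [ 2.762  0.704 -0.04 ] w 0.0457 t 14.15 q6 -1.736
time: 14.45
position: [0.5408, 0.1426, 0.0559]
ee_rot: [0.001, -0.188, 0.982, 0.0]
ft_force: [-1.6, 7.8, 4.3]
width: 0.0457
dockxyz mm [ 1.94  1.68 55.87] jawang-dock 90.25 units [ 0.014 -0.009  0.022]
F(dock) [1.4 7.8 4.3] M [ 1.542  0.328 -0.043] w 0.0457 t 14.45 q6 -1.735
```

```bash
python3 -m crank '[0.01,0.02,0,0, 0,0,0,0,0,0,0,0]'; python3 -c "
from h import *
rel(.0014,.0017,.055)"
```

```text
time: 14.75
position: [0.5406, 0.1427, 0.0559]
ee_rot: [0.001, -0.188, 0.982, 0.0]
ft_force: [4.4, 2.8, 3.5]
width: 0.0459
dockxyz mm [ 1.83  1.88 55.86] jawang-dock 90.26 units [ 0.011 -0.005  0.022]
F(dock) [5.1 1.  3.5] M [ 0.498 -0.734 -0.067] w 0.0459 t 14.75 q6 -1.734
```

```bash
python3 -m crank '[-0.012,0,0,0, 0,0,0,0,0,0,0,0]' 0.2 25; python3 -c "
from h import *
rel(.0014,.0017,.055)"; python3 -m crank '[0,0,0.002,0.5, 0,0,0.002,1,0,0,0.002,1, 0,0,0.001,0.5,0,0,0,0]';python3 -c "
from h import *
rel(.0014,.0017,.055)
snap('side','k_side',(200,180,400,330),4)"
```

```text
time: 15.05
position: [0.5407, 0.1428, 0.0558]
ee_rot: [0.0, -0.188, 0.982, 0.0]
ft_force: [1.4, 1.8, 7.3]
width: 0.0455
dockxyz mm [ 1.9   1.9  55.76] jawang-dock 90.26 units [ 0.013 -0.005  0.019]
F(dock) [2.  1.1 7.3] M [ 0.306 -0.35  -0.015] w 0.0455 t 15.05 q6 -1.733
time: 15.55
position: [0.5407, 0.1426, 0.0556]
ee_rot: [0.0, 0.021, 1.0, -0.0]
ft_force: [1.6, -1.1, 7.7]
width: 0.0453
dockxyz mm [ 1.87  1.71 55.55] jawang-dock 66.12 units [ 0.011 -0.005  0.014]
F(dock) [ 1.1 -1.6  7.7] M [-0.228 -0.326 -0.052] w 0.0453 t 15.55 q6 -1.312
```

View pics/k_side.png

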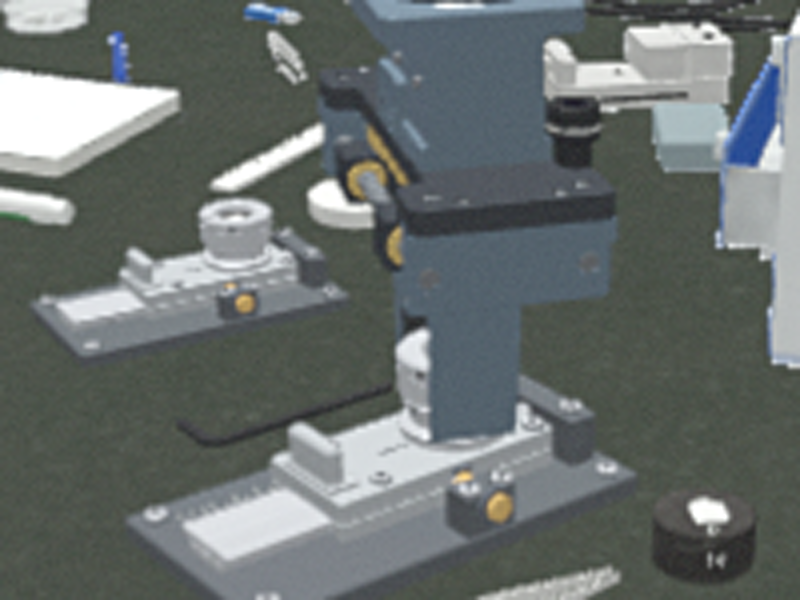

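```bash
python3 -m crank '[0,0,0.001,1, 0,0,0.001,1,0,0,0.001,1, 0,0,0.001,1,0,0,0,0]';python3 -c "
from h import *
rel(.0014,.0017,.055)";python3 -m crank '[0,0,0.001,1, 0,0,0.002,1,0,0,0.002,1, 0,0,0.002,1,0,0,0,0]';python3 -c "
from h import *
rel(.0014,.0017,.055)
snap('side','l_side',(200,180,400,330),4)"
```

```text
time: 16.1
position: [0.5406, 0.1424, 0.0553]
ee_rot: [0.0, 0.297, 0.955, -0.0]
ft_force: [2.0, -5.0, 7.6]
width: 0.0451
dockxyz mm [ 1.67  1.55 55.32] jawang-dock 33.99 units [ 0.007 -0.003  0.008]
F(dock) [-0.  -5.4  7.6] M [-0.763 -0.42  -0.002] w 0.0451 t 16.1 q6 -0.751
time: 16.6
position: [0.5403, 0.1422, 0.055]
ee_rot: [0.0, 0.549, 0.836, -0.0]
ft_force: [1.9, -6.0, 10.0]
width: 0.0457
dockxyz mm [ 1.36  1.47 54.97] jawang-dock 1.99 units [ 0.006  0.001 -0.001]
F(dock) [-0.4 -6.3 10. ] M [-1.19  -0.12  -0.104] w 0.0457 t 16.6 q6 -0.192
```

View pics/l_side.png

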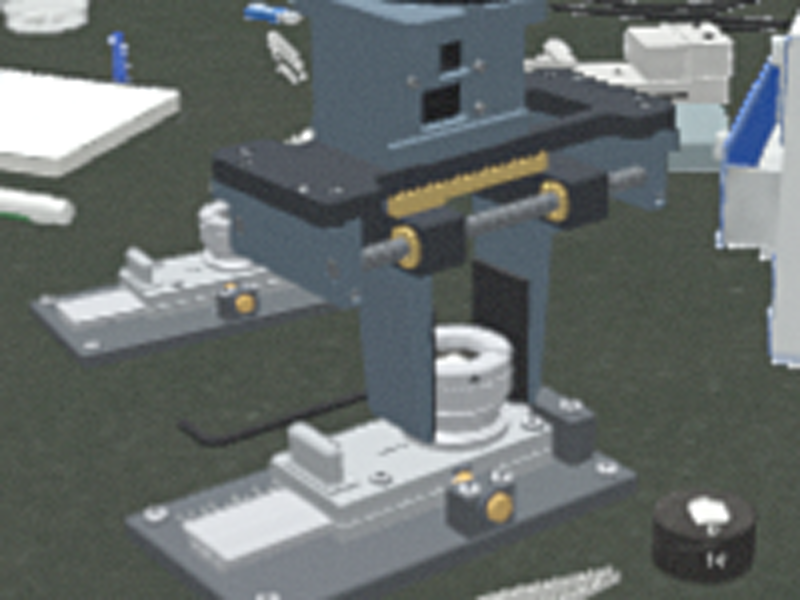

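```bash
python3 -m crank '[-0.012,0,-0.008,1, 0,0,0.001,1,0,0,0.001,1, 0,0,0.001,1,0,0,0,0]';python3 -c "
from h import *
rel(.0014,.0017,.055)";python3 -m crank '[0,0,0.001,1, 0,0,0.002,1,0,0,0.002,1, 0,0,0.002,1,0,0,0,0]';python3 -c "
from h import *
rel(.0014,.0017,.055)"; python3 -m crank '[0,0,0.001,1, 0,0,0.002,1,0,0,0.002,1, 0,0,0.002,1,0,0,0,0]';python3 -c "
from h import *
rel(.0014,.0017,.055)
snap('side','m_side',(200,180,400,330),4)"
```

```text
time: 17.15
position: [0.54, 0.142, 0.0548]
ee_rot: [-0.0, 0.758, 0.652, -0.001]
ft_force: [-0.1, -2.2, 5.7]
width: 0.0456
dockxyz mm [ 1.02  1.42 54.81] jawang-dock -30.02 units [ 0.011  0.005 -0.005]
F(dock) [-0.9 -2.   5.7] M [-0.31   0.036  0.01 ] w 0.0456 t 17.15 q6 0.365
time: 17.65
position: [0.5398, 0.1421, 0.0545]
ee_rot: [-0.0, 0.908, 0.418, -0.001]
ft_force: [-2.3, 0.4, 7.1]
width: 0.0451
dockxyz mm [ 0.8   1.6  54.51] jawang-dock -62.03 units [ 0.014  0.005 -0.012]
F(dock) [-2.   1.2  7.1] M [ 0.011  0.482 -0.123] w 0.0451 t 17.65 q6 0.924
time: 18.15
position: [0.5396, 0.1423, 0.0542]
ee_rot: [-0.0, 0.988, 0.151, -0.001]
ft_force: [-3.7, 4.4, 7.9]
width: 0.0451
dockxyz mm [ 0.76  1.87 54.24] jawang-dock -94.04 units [ 0.016  0.003 -0.019]
F(dock) [-1.9  5.5  7.9] M [ 0.54   0.677 -0.033] w 0.0451 t 18.15 q6 1.482
```

View pics/m_side.png

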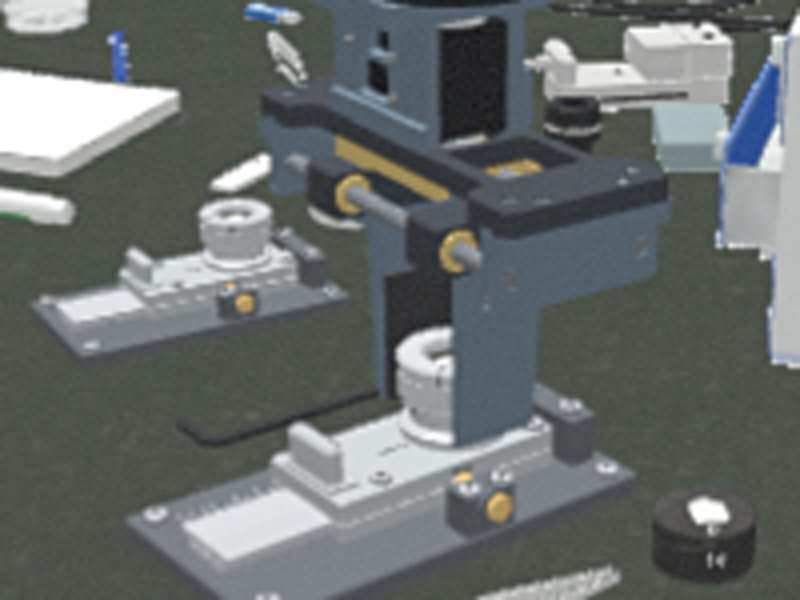

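```bash
python3 -m crank '[0,-0.01,-0.005,1, 0,0,0.001,1,0,0,0.001,0.5, 0,0,0,0,0,0,0,0]';python3 -c "
from h import *
rel(.0014,.0017,.055)";python3 -m crank '[0,0,0.001,0.5, 0,0,0,0,0,0,0,0]';python3 -c "
from h import *
rel(.0014,.0017,.055)"; python3 -m crank '[0,0,0.001,0.5,0,0,0,0,0,0,0,0]';python3 -c "
from h import *
rel(.0014,.0017,.055)
snap('side','n_side',(280,240,340,300),10)"
```

```text
time: 18.7
position: [0.5395, 0.1425, 0.0542]
ee_rot: [0.0, 1.0, -0.019, -0.001]
ft_force: [-3.3, 2.0, 4.1]
width: 0.0454
dockxyz mm [ 0.76  2.11 54.17] jawang-dock -113.6 units [ 0.019  0.003 -0.021]
F(dock) [-2.4  3.   4.1] M [ 0.3    0.662 -0.065] w 0.0454 t 18.7 q6 1.825
time: 19.0
position: [0.5397, 0.1426, 0.0541]
ee_rot: [0.0, 0.999, -0.053, -0.001]
ft_force: [-4.6, 2.5, 4.3]
width: 0.0453
dockxyz mm [ 0.89  2.13 54.15] jawang-dock -117.56 units [ 0.016  0.004 -0.021]
F(dock) [-3.3  4.   4.3] M [ 0.398  1.02  -0.054] w 0.0453 t 19.0 q6 1.894
time: 19.3
position: [0.5396, 0.1426, 0.0541]
ee_rot: [0.0, 0.996, -0.088, -0.001]
ft_force: [-4.9, 3.5, 4.8]
width: 0.0458
dockxyz mm [ 0.88  2.14 54.09] jawang-dock -121.57 units [ 0.017  0.003 -0.023]
F(dock) [-3.3  5.   4.8] M [ 0.467  1.071 -0.007] w 0.0458 t 19.3 q6 1.964
```

View pics/n_side.png

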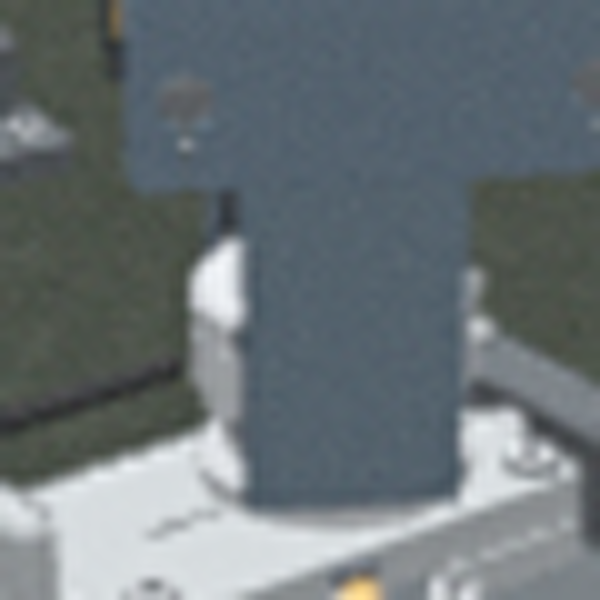

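```bash
python3 -m crank '[0,0,0.001,0.5, 0,0,0,0,0,0,0,0]';python3 -c "
from h import *
rel(.0014,.0017,.055)"; python3 -m crank '[0,0,0.001,0.5,0,0,0,0,0,0,0,0]';python3 -c "
from h import *
rel(.0014,.0017,.055)"
```

```text
time: 19.65
position: [0.5397, 0.1426, 0.0541]
ee_rot: [0.0, 0.992, -0.123, -0.001]
ft_force: [-5.2, 2.4, 3.3]
width: 0.0453
dockxyz mm [ 0.91  2.16 54.06] jawang-dock -125.58 units [ 0.017  0.002 -0.023]
F(dock) [-4.   4.1  3.3] M [ 0.611  1.005 -0.09 ] w 0.0453 t 19.65 q6 2.034
time: 19.95
position: [0.5397, 0.1427, 0.054]
ee_rot: [0.0, 0.988, -0.157, -0.001]
ft_force: [-4.9, 3.3, 4.6]
width: 0.0451
dockxyz mm [ 0.95  2.18 54.04] jawang-dock -129.58 units [ 0.016  0.002 -0.024]
F(dock) [-3.3  4.9  4.6] M [ 0.63   1.017 -0.086] w 0.0451 t 19.95 q6 2.103
```

```bash
python3 -m crank '[0,0,0.001,0.5, 0,0,0,0,0,0,0,0]';python3 -c "
from h import *
rel(.0014,.0017,.055)"; python3 -m crank '[0,0,0.001,0.5,0,0,0,0,0,0,0,0]';python3 -c "
from h import *
rel(.0014,.0017,.055)"
```

```text
time: 20.25
position: [0.5399, 0.1426, 0.054]
ee_rot: [0.0, 0.982, -0.191, -0.0]
ft_force: [-4.2, 3.2, 3.6]
width: 0.0453
dockxyz mm [ 1.1   2.09 54.  ] jawang-dock -133.47 units [ 0.012  0.002 -0.025]
F(dock) [-2.7  4.5  3.6] M [0.501 0.885 0.58 ] w 0.0453 t 20.25 q6 2.172
time: 20.55
position: [0.5404, 0.1425, 0.0541]
ee_rot: [0.0, 0.974, -0.225, 0.0]
ft_force: [0.1, -1.3, -0.4]
width: 0.0452
dockxyz mm [ 1.53  1.74 54.07] jawang-dock -137.5 units [-0.001  0.003 -0.023]
F(dock) [-0.4 -1.2 -0.4] M [-0.38   0.127  0.589] w 0.0452 t 20.55 q6 2.242
```

```bash
for i in 1 ; do python3 -m crank '[0,0,0,-0.1, 0,0,0,0]' >/dev/null;python3 -c "
from h import *
rel(.0014,.0017,.055)"; python3 -m crank '[0,0,0,-0.1,0,0,0,0]' >/dev/null;python3 -c "
from h import *
rel(.0014,.0017,.055)";  python3 -m crank '[0,0,0,-0.1,0,0,0,0]' >/dev/null;python3 -c "
from h import *
rel(.0014,.0017,.055)";  python3 -m crank '[0,0,0,-0.1,0,0,0,0]' >/dev/null;python3 -c "
from h import *
rel(.0014,.0017,.055)"; done
```

```text
dockxyz mm [ 1.55  1.76 54.13] jawang-dock -136.81 units [-0.001  0.004 -0.022]
F(dock) [-0.3 -3.2 -0.7] M [-0.68   0.036  0.406] w 0.0454 t 20.75 q6 2.23
dockxyz mm [ 1.52  1.81 54.11] jawang-dock -136.08 units [-0.     0.004 -0.022]
F(dock) [-0.  -4.8 -0.3] M [-0.882 -0.072  0.175] w 0.0454 t 20.95 q6 2.217
dockxyz mm [ 1.52  1.82 54.13] jawang-dock -135.31 units [ 0.     0.004 -0.022]
F(dock) [ 0.  -5.1 -0.6] M [-0.917 -0.103 -0.027] w 0.0453 t 21.15 q6 2.203
dockxyz mm [ 1.54  1.82 54.15] jawang-dock -134.51 units [-0.     0.005 -0.021]
F(dock) [-0.3 -5.1 -1.9] M [-0.973 -0.146  0.008] w 0.0452 t 21.35 q6 2.189
```

```bash
python3 -m crank '[0.007,0.007,-0.001,-1, 0,0,-0.002,-1,0,0,-0.002,-1, 0,0,-0.002,-1,0,0,0,0]' >/dev/null;python3 -c "
from h import *
rel(.0014,.0017,.055)"; python3 -m crank '[0,0,-0.001,-1, 0,0,-0.002,-1,0,0,-0.002,-1,0,0,0,0]' >/dev/null;python3 -c "
from h import *
rel(.0014,.0017,.055)
snap('side','o_side',(200,180,400,330),4)"
```

```text
dockxyz mm [ 1.6   1.83 54.42] jawang-dock -102.41 units [-0.004  0.004 -0.015]
F(dock) [ 0.9  1.  -1.9] M [0.223 0.008 0.043] w 0.0455 t 21.85 q6 1.628
dockxyz mm [ 1.59  1.89 54.61] jawang-dock -78.63 units [-0.006  0.004 -0.01 ]
F(dock) [ 1.8  2.7 -1.9] M [ 0.658  0.12  -0.01 ] w 0.0455 t 22.25 q6 1.213
```

```bash
python3 -m crank '[0,0,-0.001,-1, 0,0,-0.002,-1,0,0,-0.002,-1, 0,0,-0.002,-1,0,0,0,-0.16]' >/dev/null; python3 -m crank '[0,0,0,0, 0,0,0,0]' >/dev/null;python3 -c "
from h import *
rel(.0014,.0017,.055)
snap('side','p_side',(200,180,400,330),4)
snap('top','p_top',(310,190,450,340),4)"
```

```text
dockxyz mm [ 1.52  1.98 54.89] jawang-dock -45.67 units [-0.007  0.003 -0.003]
F(dock) [ 1.6  5.7 -1.1] M [0.984 0.241 0.032] w 0.0456 t 23.0 q6 0.638
```

View pics/p_side.png

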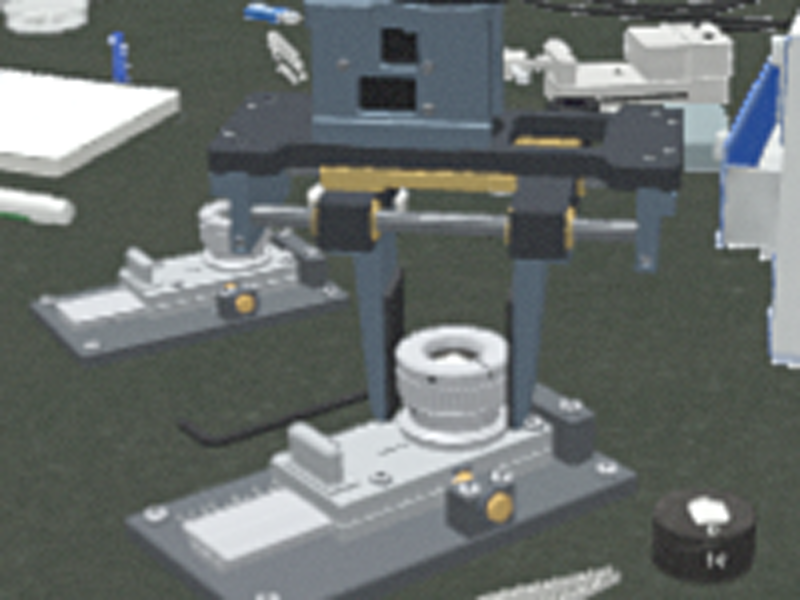

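View pics/p_top.png

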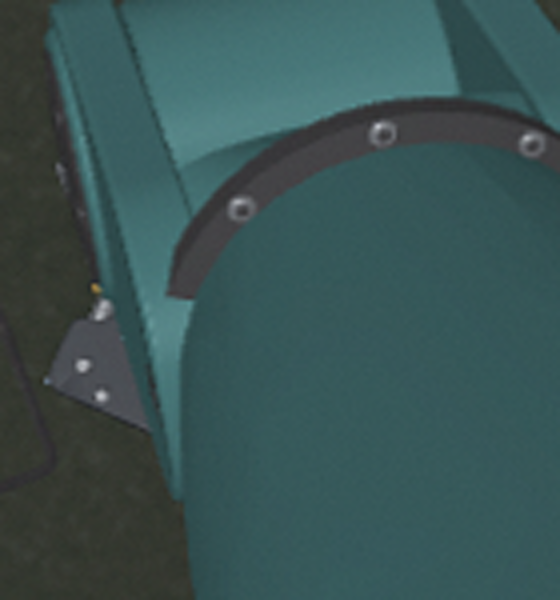

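```bash
python3 - <<'E'
from h import *
im=optics.camera('side')[:,:,::-1].copy()
im=cv2.resize(im[250:300,290:340],None,fx=12,fy=12,interpolation=cv2.INTER_CUBIC)
cv2.imwrite('pics/q.png',im)
c0=np.array([1.5,1.8])/1e3
def W(x,y,z):
    c,s=np.cos(P[2]),np.sin(P[2]);return [P[0]+c*x-s*y,P[1]+s*x+c*y,z]
pc=proj('side',W(*c0,.0648))[0]
for a in(70,80,90,100,110):
    t=np.radians(180+a)
    for r in(11.5,23):
        X=W(c0[0]+r*1e-3*np.cos(t),c0[1]+r*1e-3*np.sin(t),.0648);print(a,r,np.round(proj('side',X)[0]-pc,2)*12)
print((pc-[290,250])*12)
E
```

```text
70 11.5 [26.76 33.96]
70 23 [54.36 68.88]
80 11.5 [40.68 31.44]
80 23 [82.32 63.6 ]
90 11.5 [53.16 27.96]
90 23 [107.52  56.4 ]
100 11.5 [64.08 23.52]
100 23 [129.36  47.52]
110 11.5 [72.96 18.48]
110 23 [147.   37.2]
[280.13862664 204.96048796]
```

View pics/q.png

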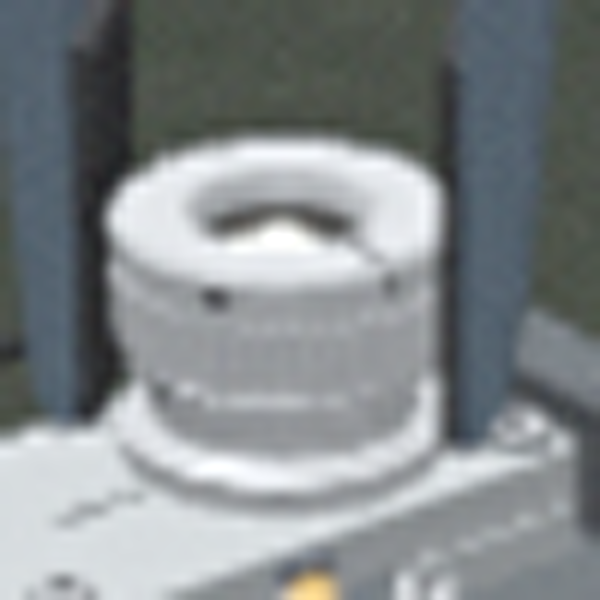

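```bash
python3 -m crank '[0,0,0,0, 0,0,0,0]'; python3 -c "
from h import *
rel(.0014,.0017,.055)
print(bot.finish_job())"
```

```text
time: 23.35
position: [0.5403, 0.1427, 0.0549]
ee_rot: [-0.0, 0.84, 0.543, 0.0]
ft_force: [-1.2, 6.0, -0.5]
width: 0.0456
dockxyz mm [ 1.55  1.97 54.89] jawang-dock -45.67 units [-0.007  0.002 -0.003]
F(dock) [ 1.1  6.  -0.5] M [0.997 0.242 0.07 ] w 0.0456 t 23.35 q6 0.638
the job is handed in; nothing more can be done
None
```

I docked the carriage, screwed the cap down to its stop and backed it off about a quarter turn. I handed in the job at 23.4 s with the cap still gripped at 25 N.

- **Docking:** I pushed the carriage home by its tab until it stopped moving against about 19 N, roughly twice the detent force. The pictures show it against the end stop, and it stayed there after I let go. I did not see the expected 9 N detent hump clearly in the force readings, so docking rests on the hard stop and the pictures.
- **Cap:** I turned it about 220° clockwise until the torque rose to about 0.6 Nm and the grip slipped a few degrees at the stop. I took the zero point from where the torque dropped away on reversing.
- **Back-off:** The arm turned back 89.6° from that zero point. The witness line in the side picture reads about 90°, give or take a few degrees.
- **Last checks:** The jaws are closed on the cap at 45.6 mm. I'm pushing the carriage away from the stop with only about 1 N, against the 8 N that holds it. There is a leftover side load of about 6 N across the rail.
- **Left alone:** I did not touch the hex key, the tweezers or the spare mount.
- **Disagreements:** The camera positions were 1 to 2 mm off what the gripper felt, so I went by the gripper. The network points for the side camera were several millimetres off, so I did not use them. The arm blocked the top camera at the end, so only the side picture and the arm's own readings confirm the final setting.

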